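# Fasten the hasp of the red-lidded panel case

### The job

The red-lidded panel case beside the laminating press is packed and ready to go: swing its hasp over onto the lid until it lies flat with the catch loop through its slot, then let go. The blue-lidded case is still being filled, so leave its hasp standing open.

Things in the scene. Friction and masses are not known exactly. Their poses are not given: they have to be found in the camera images.
- red_case: Fixed case, red lid, aluminium sides: 180 (x) by 240 (y) by 80 mm high. Origin: centre of its underside, on the bench; z up; -x is the front, towards the robot. Its lid stays shut. The hasp hinge axis lies along y through (-90, 0, 87) mm. The catch, a brass loop 20 mm wide (y), 6 mm thick (x), 21 mm above the lid, is at (-46, 0) mm. The flat hasp's top is 89 mm up, its end bar's top 93.
- red_hasp (a joint): Angle, rad: 0 flat over the lid (stop), 1.57 upright, more = leaning to the case's -x (stop 2.3); starts at 1.75 to 2.1. Steel strap 44 mm wide, 4 thick; black end bar 12 mm thick, 50 wide, axis 82 mm from the hinge axis; slot 32 to 56 mm from it. Stiff, no snap: stays at any angle, about 1 N at the bar turns it; push it right down. Press it 56 to 76 mm from the hinge, clear of the catch.
- blue_case: Fixed case with a blue lid, otherwise the same as the red one, with the same hasp, size and frame. A bystander.
- blue_hasp (a joint): Angle of the blue case's hasp, rad, as for the red one: 0 flat on the lid, 1.57 upright, starts at 1.75 to 2.1. It is to be left standing open, past upright.

How it is judged:
By the outcome, as a careful person would: the job done as asked, in the order asked, and still so for the second after the job is handed in, with the robot touching nothing.
It also fails if it takes over 32 s, if anything falls off the work surface, if the arm or the gripper's body presses on something with over 40 N, if the wrist force passes 120 N, or if a joint passes its speed limit or range.

### The arm

A 7-joint arm with a two-finger parallel gripper is mounted at the origin on the work surface. World frame = base frame: x ahead of the robot, y to its left, z up, the work surface at z = 0. Lengths are in m, angles in rad, forces in N, time in s.
With the tool pointing down it reaches from about 0.4 to 0.85 m from the base axis. Payload 10.4 kg.
Tool frame: the origin (TCP) lies midway between the tips of the shut fingers; the grasp point (between the pads) lies 19 mm behind it (r.grasp_offset is the distance from the TCP to the grasp point, in m); x points along the fingers, y is the direction in which the jaws open and shut, and the axes are right-handed (so a half turn about x gives the same grasp; the last joint's range is limited). The gripper opens to 87 mm and grips with 3 to 60 N. Pads are 19 mm wide; open, the fingers measure 117 mm over their backs; the gripper's body (75 mm by 190 mm) begins 51 mm behind the grasp point.
Start: joints at [1.184, 0.332, -0.065, 1.46, 0.022, 1.35, -0.088], TCP at [0.222, -0.584, 0.223] pointing down, gripper open.
Joint ranges: [-2.6, 2.6], [-0.5, 2.12], [-1.47, 1.34], [0.16, 2.42], [-1.27, 4.41], [0.06, 2.06], [-2.6, 2.6]. Speed limits (rad/s): [2.22, 2.22, 2.79, 2.79, 3.14, 3.14, 3.14].

### API

Orientations are given as a unit quaternion [x, y, z, w].
In Python, from bench import r, vision, close_job gives the robot as it stands. The module is installed in compiled form; this text tells all that it offers.
- The arm moves only by the shell command python3 -m pendant 'ROWS' [OPENING] [FORCE]. ROWS is text: rows parted by semicolons, each of 6 numbers parted by spaces: the shift along the tool's x, y, z in units of 0.25 m (1.0 is 0.25 m), then the turn, a rotation vector about the tool's x, y, z in units of 1.5 rad (1.0 is 1.5 rad). A call has 1 to 8 rows; each row is the pose to reach, as a shift and turn from the pose commanded when the call began, along the tool's axes at that moment; what a row does not reach only later rows make up. A row lasts 1/10 s, in which the tool goes at most 50 mm and 8.59 degrees, less where a joint would pass 70% of its speed; a pose out of reach is approached as far as the arm can. A call with a number of a shift or a turn outside -1 to 1 is refused whole. A call with a gripper value outside its range is refused whole. OPENING is the gripper command: -1 is shut, 1 is fully open, values between are in proportion, set as the call begins (- or left out, the last holds). The fingers move at their own pace and stop on an object; FORCE is the grip in N (left out, the last holds). Time passes only in rows, so rows that repeat a pose let the fingers close. It gives the time, the measured TCP pose, the force and the opening at its end, in the units of the state.
- r.read_state(): the state, without advancing time (a new reading comes with each control period).
- vision.camera(name): name is "scene" or "top" or "wrist"; returns (picture, depth): 384x512x3 uint8, blue, green, red; 384x512 float32, m along the optical axis (not along the pixel's ray), 0 where there is no reading.
- vision.get_calibration(name): a dict with "camera_matrix" (3x3 intrinsics, pixels), "k1" (the pictures are not rectified: a ray, as slopes to the right and down, at radius r is drawn at 1 + k1 r^2 times it, then the intrinsics apply), "rvec" (rotation vector, rad) and "tvec" (3), from world to camera coordinates, as OpenCV has them. Camera axes: x right, y down, z forward; pixel columns grow to the right and rows downward; lengths in m; the calibration is good to about 2 mm. A picture is of the moment at which its call begins: read the wrist's pose just before it. get_calibration takes no time and is no camera call; for the wrist camera it gives the pose at the moment of the call.
- close_job(): hands the job in, once; it reports no verdict.
The state is a dict: "time": time; "joint_positions": joint angles; "joint_vel": joint speeds; "joint_torque": joint torques, N m; "ee_pos": TCP position; "eef_rot": TCP orientation; "ft_force": force on the tool from outside, world axes, zero at the start; "torque": the same for the moment, N m; "width": finger opening in m.
Only numpy, scipy, OpenCV 4.12 (cv2) and the standard library are available. Lean on these libraries where they do the work, as an engineer would, in place of code of your own. Each camera call takes 0.05 s, during which the arm holds its last target. There are 200 camera calls.

## Working session

There is one attempt and no reset: what is moved stays moved. The work goes in short steps, Python scripts to look and compute and a shell command to move; the robot and the scene stay as the last step left them, time stands still between calls to the robot, and variables do not carry over. Pictures are saved under pics/ and viewed, about 8 in all and at most 12, crops included, and the job is handed in when it is done.

```bash
mkdir -p pics; cat > h.py <<'E'
import numpy as np, cv2
from bench import r, vision
def look(name):
    c=vision.get_calibration(name); p,d=vision.camera(name); return p,d,c
def cloud(d,c):
    K=np.array(c["camera_matrix"],float); k1=float(c["k1"])
    h,w=d.shape; u,v=np.meshgrid(np.arange(w),np.arange(h))
    pts=np.stack([u,v],-1).reshape(-1,1,2).astype(np.float64)
    n=cv2.undistortPoints(pts,K,np.array([k1,0,0,0.])).reshape(h,w,2)
    X=np.dstack([n[...,0]*d,n[...,1]*d,d])
    R=cv2.Rodrigues(np.array(c["rvec"],float))[0]
    return (X-np.array(c["tvec"],float).ravel())@R
E
python3 - <<'E'
from h import *
s=r.read_state();print(s)
for n in("scene","top"):
    p,d,c=look(n);cv2.imwrite(f"pics/{n}.png",p);np.savez(f"{n}.npz",p=p,d=d,w=cloud(d,c))
E
```

```text
{'time': 0.0, 'joint_positions': array([ 1.18435329,  0.33290478, -0.06473201,  1.46095904,  0.02162275,
        1.3498654 , -0.08852823]), 'joint_vel': array([-0.00093204,  0.00139459, -0.00021573,  0.00021397,  0.00111033,
        0.00127312, -0.00082714]), 'joint_torque': array([-5.91456119e-04, -6.23258829e+01,  2.43764883e-02, -3.89884865e+01,
       -6.13079709e-02,  3.98728601e-02,  1.42992212e-04]), 'ee_pos': array([ 0.22228602, -0.58372255,  0.221725  ]), 'eef_rot': array([-0.69531722, -0.12843443,  0.69555482, -0.12744436]), 'ft_force': array([ 0.87206118,  0.82412008, -0.2187445 ]), 'torque': array([0.00107156, 0.00185776, 0.01310809]), 'width': 0.08720276102158546}
```

View pics/scene.png

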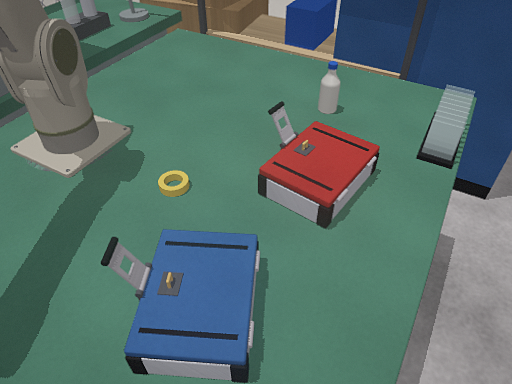

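View pics/top.png

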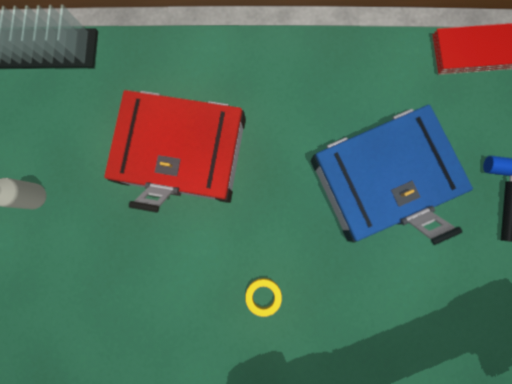

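The scene view shows the red case (lid at about 320,165; open hasp 285,125) and the blue case (195,300; hasp 125,265). The top view shows red at (175,145) with its hasp bar at (145,206), and blue at (390,170).

```bash
python3 - <<'E'
from h import *
for n in("top","scene"):
    z=np.load(n+".npz");p,d,w=z['p'].astype(int),z['d'],z['w']
    b,g,rr=p[...,0],p[...,1],p[...,2]
    for col,m in(("red",(rr>110)&(g<70)&(b<70)),("blue",(b>90)&(rr<70)&(g<110))):
        m=m&(d>0)&(abs(w[...,2]-.08)<.012)&(w[...,0]<.9)
        k=cv2.connectedComponentsWithStats(m.astype(np.uint8));i=1+np.argmax(k[2][1:,4])
        P=w[k[1]==i]
        rc=cv2.minAreaRect(P[:,:2].astype(np.float32)*1000)
        print(n,col,len(P),np.median(P[:,2]),rc, cv2.boxPoints(rc).round().tolist())
    hi=(d>0)&(w[...,2]>.11)&(w[...,2]<.2)&(w[...,0]<.9)&(w[...,0]>.3)
    k=cv2.connectedComponentsWithStats(hi.astype(np.uint8))
    for i in range(1,k[0]):
        if k[2][i,4]>15:
            P=w[k[1]==i];print(n,"high",k[2][i],P.min(0).round(3),P.max(0).round(3),P[P[:,2]>P[:,2].max()-.012].mean(0).round(3))
E
```

```text
top red 9982 0.08013891097119534 ((657.1526489257812, 168.35513305664062), (238.7390899658203, 178.26417541503906), 81.67849731445312) [[552.0, 63.0], [728.0, 37.0], [763.0, 274.0], [586.0, 299.0]]
top blue 11180 0.08046924296889987 ((611.2918701171875, -249.5159149169922), (181.2999267578125, 240.2201690673828), 24.93165397644043) [[478.0, -179.0], [580.0, -397.0], [744.0, -320.0], [643.0, -102.0]]
top high [  0 183   6  16  56] [0.54  0.472 0.11 ] [0.568 0.483 0.118] [0.554 0.477 0.113]
top high [129 191  40  22 499] [0.52  0.162 0.11 ] [0.56  0.212 0.166] [0.529 0.186 0.163]
top high [413 216  50  29 652] [ 0.481 -0.328  0.11 ] [ 0.528 -0.271  0.169] [ 0.496 -0.302  0.164]
scene red 4917 0.08003841680950183 ((656.8717651367188, 168.6619110107422), (240.94606018066406, 183.55105590820312), 81.80552673339844) [[549.0, 62.0], [731.0, 36.0], [765.0, 275.0], [583.0, 301.0]]
scene blue 12683 0.08002172306540943 ((610.3783569335938, -249.49847412109375), (183.37075805664062, 240.4935302734375), 24.84935760498047) [[477.0, -179.0], [578.0, -397.0], [744.0, -320.0], [643.0, -102.0]]
scene high [403   0  90  15 715] [0.572 1.228 0.11 ] [0.9   1.289 0.164] [0.873 1.275 0.157]
scene high [325  61  13  18 167] [0.539 0.47  0.11 ] [0.572 0.501 0.152] [0.556 0.484 0.148]
scene high [447  85  17   5  20] [0.856 0.596 0.11 ] [0.898 0.604 0.113] [0.876 0.6   0.111]
scene high [268 101  23  34 349] [0.523 0.162 0.11 ] [0.563 0.213 0.166] [0.533 0.185 0.162]
scene high [101 237  38  46 788] [ 0.483 -0.327  0.11 ] [ 0.531 -0.272  0.168] [ 0.498 -0.305  0.164]
```

```bash
cat > go.py <<'E'
# prints shift (units .25 m) and turn (units 1.5 rad) to reach case-frame points: args x,z (mm, red case frame, y=0) or world "w x y z"
import sys
from h import *
from scipy.spatial.transform import Rotation as Ro
C=np.array([.657,.1685,0]);a=np.radians(-8.25)
X=np.array([np.cos(a),np.sin(a),0]);Y=np.array([-np.sin(a),np.cos(a),0])
s=r.read_state();R=Ro.from_quat(s["eef_rot"]);M=R.as_matrix();p=s["ee_pos"]
down=np.array([0,0,-1.]);yy=Y if M[:,1]@Y>0 else -Y
T=np.c_[down,yy,np.cross(down,yy)]
print("t",round(s["time"],2),"p",p.round(4),"case",((p-C)@np.c_[X,Y,down*-1]*1000).round(1),"F",s["ft_force"].round(1),"w",round(s["width"],4))
print("toolaxes",M.round(2).tolist(),"turn",((R.inv()*Ro.from_matrix(T)).as_rotvec()/1.5).round(4))
for q in sys.argv[1:]:
    v=[float(e) for e in q.split(",")]
    t=np.array(v) if len(v)==3 else C+X*v[0]/1000+np.array([0,0,v[1]/1000])
    print(q,((t-p)@M/.25).round(3))
E
python3 go.py .42,-.33,.27 .46,-.05,.27 .47,.18,.24
```

```text
t 0.1 p [ 0.2223 -0.5838  0.2218] case [-322.3 -806.9  221.8] F [-0.1  0.7  0.1] w 0.0869
toolaxes [[-0.0, 0.36, -0.93], [0.0, -0.93, -0.36], [-1.0, -0.0, 0.0]] turn [3.386e-01 3.000e-04 8.000e-04]
.42,-.33,.27 [-0.192 -0.667 -1.1  ]
.46,-.05,.27 [-0.191 -1.657 -1.648]
.47,.18,.24 [-0.07  -2.503 -2.013]
```

```bash
python3 -m pendant '-0.18 -0.1 -0.16 0 0 0; -0.19 -0.2 -0.32 0.05 0 0; -0.19 -0.3 -0.48 0.12 0 0; -0.19 -0.4 -0.64 0.18 0 0; -0.19 -0.5 -0.8 0.24 0 0; -0.19 -0.6 -0.9 0.3 0 0; -0.19 -0.66 -0.96 0.34 0 0; -0.19 -0.66 -0.96 0.34 0 0' -1 10; python3 go.py .46,-.15,.27 .46,-.05,.27 .47,.18,.24
```

```text
time: 0.9
ee_pos: [0.3899, -0.3412, 0.2701]
eef_rot: [0.705, -0.05, -0.705, -0.051]
ft_force: [0.3, -0.7, 0.3]
width: 0.031
t 0.9 p [ 0.3899 -0.3412  0.2701] case [-191.2 -542.7  270.1] F [ 0.3 -0.7  0.3] w 0.031
toolaxes [[0.0, -0.14, -0.99], [0.0, -0.99, 0.14], [-1.0, -0.0, -0.0]] turn [ 0.001  -0.0002  0.0005]
.46,-.15,.27 [ 0.001 -0.797 -0.169]
.46,-.05,.27 [ 1.000e-03 -1.193e+00 -1.120e-01]
.47,.18,.24 [ 0.122 -2.109 -0.021]
```

```bash
python3 -m pendant '0 -0.18 -0.1 0 0 0; 0 -0.36 -0.1 0 0 0; 0 -0.54 -0.1 0 0 0; 0 -0.72 -0.1 0 0 0; 0 -0.9 -0.1 0 0 0; 0 -1 -0.1 0 0 0; 0 -1 -0.1 0 0 0' ; python3 go.py .47,.1955,.24
```

```text
time: 1.6
ee_pos: [0.4496, -0.0978, 0.2702]
eef_rot: [0.706, -0.05, -0.705, -0.05]
ft_force: [0.5, -1.1, -0.4]
width: 0.0006
t 1.6 p [ 0.4496 -0.0978  0.2702] case [-167.  -293.3  270.2] F [ 0.5 -1.1 -0.4] w 0.0006
toolaxes [[0.0, -0.14, -0.99], [0.0, -0.99, 0.14], [-1.0, -0.0, -0.0]] turn [ 0.0024 -0.0003  0.0002]
.47,.1955,.24 [ 0.121 -1.173  0.083]
```

```bash
python3 -m pendant '0 -0.18 0 0 0 0; 0 -0.36 0 0 0 0; 0 -0.54 0 0 0 0; 0 -0.72 0 0 0 0; 0 -0.9 0 0 0 0; 0 -1 0 0 0 0; 0 -1 0 0 0 0' ; python3 go.py -170,220 -170,145
```

```text
time: 2.3
ee_pos: [0.4857, 0.1489, 0.2697]
eef_rot: [-0.705, 0.05, 0.706, 0.051]
ft_force: [0.2, -0.1, 0.4]
width: 0.0005
t 2.3 p [0.4857 0.1489 0.2697] case [-166.7  -43.9  269.7] F [ 0.2 -0.1  0.4] w 0.0005
toolaxes [[-0.0, -0.14, -0.99], [0.0, -0.99, 0.14], [-1.0, -0.0, 0.0]] turn [0.0016 0.0006 0.0009]
-170,220 [ 0.199 -0.176  0.012]
-170,145 [ 0.499 -0.175  0.012]
```

```bash
python3 -m pendant '0.1 -0.12 0.01 0 0 0; 0.2 -0.176 0.012 0 0 0; 0.35 -0.176 0.012 0 0 0; 0.5 -0.176 0.012 0 0 0; 0.5 -0.176 0.012 0 0 0' ; python3 go.py -105,140 -80,140 -50,135; python3 - <<'E'
from h import *
p,d,c=look("scene");cv2.imwrite("pics/s2.png",cv2.resize(p[60:240,200:420],None,fx=3,fy=3,interpolation=2))
E
```

```text
time: 2.8
ee_pos: [0.487, 0.1869, 0.1404]
eef_rot: [-0.703, 0.054, 0.708, 0.051]
ft_force: [0.0, -0.6, -0.2]
width: 0.0004
t 2.8 p [0.487  0.1869 0.1404] case [-170.8   -6.2  140.4] F [ 0.  -0.6 -0.2] w 0.0004
toolaxes [[-0.01, -0.15, -0.99], [-0.0, -0.99, 0.15], [-1.0, 0.0, 0.01]] turn [-0.0027  0.0048 -0.0028]
-105,140 [-0.    -0.026 -0.263]
-80,140 [-0.001 -0.026 -0.363]
-50,135 [ 0.018 -0.027 -0.483]
```

View pics/s2.png

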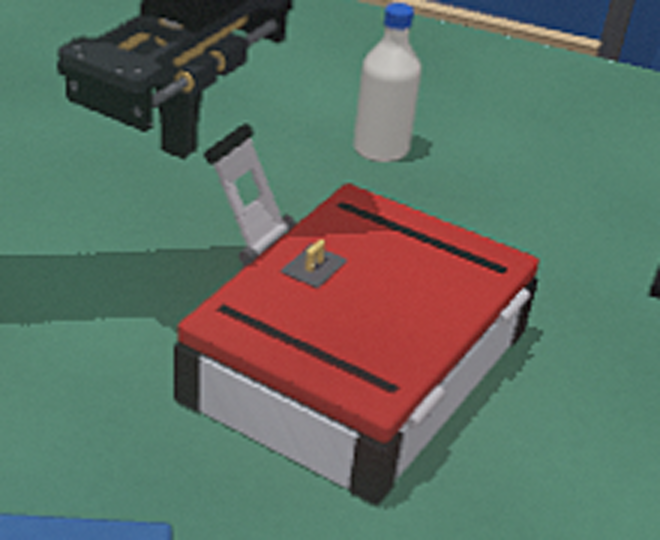

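The crop shows the shut fingers (180,130) on the front side of the open hasp's bar (230,143), with the catch at (317,255). Next I push it upright and past.

```bash
python3 -m pendant '0 -0.026 -0.06 0 0 0; 0 -0.026 -0.12 0 0 0; 0 -0.026 -0.18 0 0 0; 0 -0.026 -0.23 0 0 0; 0 -0.026 -0.27 0 0 0; 0 -0.026 -0.31 0 0 0; 0 -0.026 -0.35 0 0 0; 0 -0.026 -0.39 0 0 0'; python3 go.py -60,140 -45,135 -35,120 -25,115
```

```text
time: 3.65
ee_pos: [0.5869, 0.1826, 0.145]
eef_rot: [-0.705, 0.052, 0.705, 0.052]
ft_force: [-0.6, 1.1, -0.2]
width: 0.0003
t 3.65 p [0.5869 0.1826 0.145 ] case [-71.3   3.9 145. ] F [-0.6  1.1 -0.2] w 0.0003
toolaxes [[-0.0, -0.15, -0.99], [-0.0, -0.99, 0.15], [-1.0, 0.0, 0.0]] turn [-0.0014  0.0002 -0.0001]
-60,140 [ 0.02   0.015 -0.045]
-45,135 [ 0.04   0.015 -0.105]
-35,120 [ 0.1    0.015 -0.145]
-25,115 [ 0.12   0.015 -0.185]
```

```bash
python3 -m pendant '0.012 0.015 -0.03 0 0 0; 0.024 0.015 -0.06 0 0 0; 0.045 0.015 -0.09 0 0 0; 0.068 0.015 -0.115 0 0 0; 0.085 0.015 -0.13 0 0 0; 0.1 0.015 -0.14 0 0 0; 0.1 0.015 -0.14 0 0 0'; python3 - <<'E'
from h import *
p,d,c=look("scene");cv2.imwrite("pics/s3.png",cv2.resize(p[60:240,200:420],None,fx=3,fy=3,interpolation=2))
E
python3 go.py -38,145 -10,145 -10,110 -10,93 -10,91
```

```text
time: 4.35
ee_pos: [0.6205, 0.1737, 0.1193]
eef_rot: [-0.705, 0.052, 0.705, 0.052]
ft_force: [0.1, -0.9, 1.0]
width: 0.0003
t 4.4 p [0.6204 0.1739 0.1198] case [-3.690e+01  1.000e-01  1.198e+02] F [-0.3 -0.1 -0.4] w 0.0004
toolaxes [[-0.0, -0.15, -0.99], [-0.0, -0.99, 0.15], [-1.0, 0.0, 0.0]] turn [-0.0014  0.0001 -0.0001]
-38,145 [-0.101  0.001  0.004]
-10,145 [-0.101  0.    -0.108]
-10,110 [ 0.039  0.    -0.108]
-10,93 [ 0.107  0.    -0.108]
-10,91 [ 0.115  0.    -0.108]
```

View pics/s3.png

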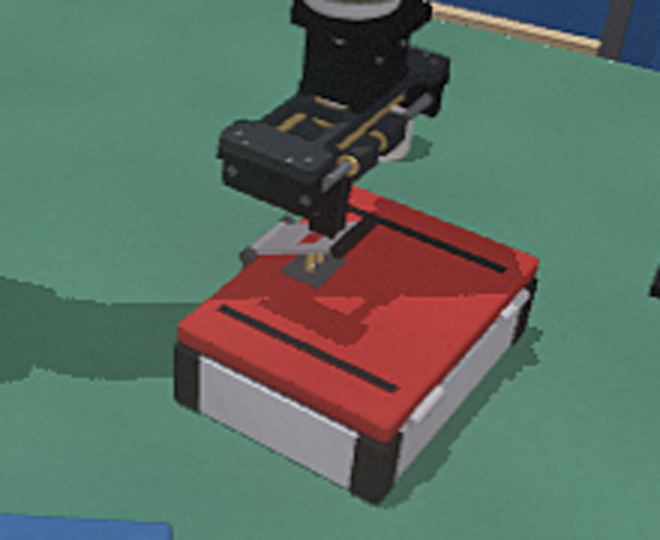

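The hasp is at about 25° with its bar at (355,238), fingers on it at (330,225), catch at (315,262). Next: lift, move out over the bar, and press down.

```bash
python3 -m pendant '-0.1 0 0 0 0 0; -0.1 0 -0.06 0 0 0; -0.1 0 -0.11 0 0 0; -0.03 0 -0.11 0 0 0; 0.02 0 -0.11 0 0 0; 0.06 0 -0.11 0 0 0; 0.09 0 -0.11 0 0 0; 0.1 0 -0.11 0 0 0'; python3 go.py -10,93 -10,91
```

```text
time: 5.2
ee_pos: [0.6468, 0.1699, 0.0937]
eef_rot: [-0.705, 0.052, 0.706, 0.051]
ft_force: [-0.6, -0.3, 0.5]
width: 0.0006
t 5.2 p [0.6468 0.1699 0.0937] case [-10.3  -0.1  93.7] F [-0.6 -0.3  0.5] w 0.0006
toolaxes [[-0.0, -0.15, -0.99], [-0.0, -0.99, 0.15], [-1.0, 0.0, 0.0]] turn [-0.0012  0.0011 -0.0004]
-10,93 [ 0.003 -0.    -0.001]
-10,91 [ 0.011 -0.001 -0.001]
```

```bash
python3 -m pendant '0.004 0 0 0 0 0; 0.008 0 0 0 0 0; 0.008 0 0 0 0 0; 0.008 0 0 0 0 0'; python3 go.py -10,91
```

```text
time: 5.6
ee_pos: [0.6478, 0.1701, 0.0935]
eef_rot: [0.705, -0.052, -0.705, -0.052]
ft_force: [-1.1, -0.2, 1.3]
width: 0.0005
t 5.6 p [0.6478 0.1701 0.0935] case [-9.3  0.2 93.5] F [-1.1 -0.2  1.3] w 0.0005
toolaxes [[0.0, -0.15, -0.99], [0.0, -0.99, 0.15], [-1.0, -0.0, -0.0]] turn [-0.0014 -0.0003  0.0001]
-10,91 [0.01  0.001 0.003]
```

```bash
python3 -m pendant '0.006 0 0 0 0 0; 0.012 0 0 0 0 0; 0.012 0 0 0 0 0; 0.012 0 0 0 0 0'; python3 go.py -10,91
```

```text
time: 6.0
ee_pos: [0.648, 0.1702, 0.0925]
eef_rot: [0.706, -0.052, -0.705, -0.052]
ft_force: [-8.3, -2.4, 17.9]
width: 0.001
t 6.0 p [0.648  0.1702 0.0925] case [-9.1  0.4 92.5] F [-8.3 -2.4 17.9] w 0.001
toolaxes [[0.0, -0.15, -0.99], [-0.0, -0.99, 0.15], [-1.0, -0.0, -0.0]] turn [-0.0015 -0.0011  0.0001]
-10,91 [0.006 0.002 0.004]
```

18 N at the bar's stop height (93 mm), so I lift off and check.

```bash
python3 -m pendant '-0.1 0 0 0 0 0; -0.3 0 0 0 0 0; -0.5 0 0 0 0 0; -0.5 0 0.2 0 0 0; -0.5 0 0.4 0 0 0; -0.5 0 0.6 0 0 0; -0.5 0 0.8 0 0 0; -0.5 0 0.8 0 0 0'; python3 - <<'E'
from h import *
im=[]
p,d,c=look("scene");im.append(cv2.resize(p[60:240,200:420],None,fx=3,fy=3,interpolation=2));cv2.imwrite("pics/s4.png",im[0])
w=cloud(d,c);b=p.astype(int)
C=np.array([.657,.1685,0]);a=np.radians(-8.25)
q=(w-C)@np.array([[np.cos(a),-np.sin(a),0],[np.sin(a),np.cos(a),0],[0,0,1]])*1000
for lo,hi in((-88,-62),(-58,-50),(-32,-16),(-12,-4),(-50,-42)):
    m=(d>0)&(q[...,0]>lo)&(q[...,0]<hi)&(abs(q[...,1])<(17 if lo!=-50 else 6))&(q[...,2]<130)
    print(lo,hi,m.sum(),np.percentile(q[m][:,2],[10,50,90]).round(1))
bl=(d>0)&(w[...,0]>.45)&(w[...,0]<.56)&(w[...,1]<-.25)&(w[...,1]>-.35)&(w[...,2]>.15)&(w[...,2]<.19)
print("blue bar",w[bl].mean(0).round(3),bl.sum())
s=r.read_state();print(s["time"],s["ee_pos"],s["ft_force"])
E
```

```text
time: 6.8
ee_pos: [0.4444, 0.2006, 0.2151]
eef_rot: [0.706, -0.051, -0.705, -0.049]
ft_force: [0.8, -0.5, 0.3]
width: 0.0003
-88 -62 110 [87.8 89.3 92. ]
-58 -50 29 [81.5 88.  90. ]
-32 -16 62 [87.3 88.9 90.3]
-12 -4 21 [90.8 92.2 92.8]
-50 -42 11 [ 83.4  98.6 101.5]
blue bar [ 0.499 -0.304  0.16 ] 336
6.85 [0.4477218  0.19950652 0.21560088] [ 0.93587484 -0.33783164 -0.05077021]
```

View pics/s4.png

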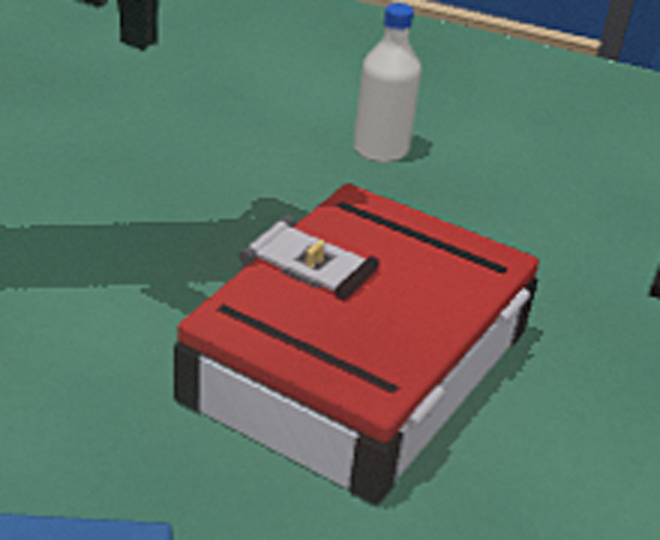

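The hasp lies flat (bar at 357,278), the catch loop stands up through the slot (316,253), and the arm is clear.

```bash
python3 -c "
from bench import close_job
print(close_job())"
```

```text
the job is handed in; nothing more can be done
None
```

The red case's hasp is closed: it lies flat on the lid with the brass catch loop standing up through its slot. I pushed the hasp over with the shut fingers and pressed its end bar down to the stop at about 18 N. Then I lifted clear and handed the job in at about 6.9 s.

- **Red hasp:** after I let go, the depth reading put the strap's top at about 89 mm and the bar's top at about 92 mm; nominal is 89 and 93. The last picture shows the loop through the slot.
- **Blue hasp:** it is still standing open, with its bar where it was at the start, to within a few mm.
- **Robot:** it ended up touching nothing, with wrist force down at noise level (about 1 N). No check failed or disagreed.

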